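Reverse the ratchet and loosen the hold-down bolt

ROBOT

A 6-joint arm with a two-finger parallel gripper is mounted at the origin on a cart in front of the work surface, level with it; the furniture and walls round the work are solid. World frame = base frame: x ahead of the robot, y to its left, z up, the work surface at z = 0. Lengths are in m, angles in rad, forces in N, time in s.
With the tool pointing down it reaches from about 0.375 to 0.925 m from the base axis. Payload 5.7 kg.
Tool frame: the origin (TCP) lies midway between the tips of the shut fingers; the grasp point (between the pads) lies 19 mm behind it; z points along the fingers, x is the direction in which the jaws open and shut, and the axes are right-handed (so a half turn about z gives the same grasp; the last joint's range is limited). The gripper opens to 88 mm and grips with 3 to 60 N. Pads are 20 mm wide; open, the fingers measure 115 mm over their backs; the gripper's body (75 mm by 178 mm) begins 61 mm behind the grasp point.
Start: joints at [1.137, 0.359, 1.51, -0, 1.272, -0.115], TCP at [0.188, 0.57, 0.223] pointing down, gripper open.
Joint ranges: [-2.97, 2.97], [-1.01, 2.36], [0.21, 2.38], [-0.96, 4.11], [0.2, 2.71], [-2.98, 2.98]. Speed limits (rad/s): [2.39, 2.39, 3.14, 3.14, 3.14, 3.14].

INTERFACE

Orientations are given as a unit quaternion [x, y, z, w].
In Python, from bench import move_ptp, servo_line, goto_joints, move_gripper, sleep, inverse_kinematics, capture, PlanningError, close_job, spot_in, silhouettes, current_clock, current_joint_pos, current_qvel, current_joint_torque, current_position, current_orientation, current_force, current_torque, current_finger_gap gives the robot as it stands. Calls block until the motion is done:
- move_ptp(position, orientation): joint-space move of the TCP to a pose.
- servo_line(position, orientation=None, rate=0.15, contact_N=None): straight line of the TCP; orientation=None keeps the orientation; rate is the mean speed in m/s. With contact_N (N) it stops when the force on the tool has changed by that much, and returns True; else False.
- goto_joints(angles): joint-space move.
- move_gripper(opening): finger opening in m; the grip force is fixed at half the most; returns when the fingers have stopped.
- sleep(seconds).
- inverse_kinematics(position, orientation): joint angles nearest the present ones, or None.
- capture(name): name is "scene" or "top"; returns a dict with "image" (420x560x3 uint8, blue, green, red), "range_z" (420x560 float32, m along the optical axis (not along the pixel's ray), 0 where there is no reading), "intrinsics" (3x3 intrinsics, pixels), "k1" (the pictures are not rectified: a ray, as slopes to the right and down, at radius r is drawn at 1 + k1 r^2 times it, then the intrinsics apply), "R" (3x3) and "t" (3): a world point X has camera coordinates R X + t. Camera axes: x right, y down, z forward; pixel columns grow to the right and rows downward; lengths in m; the calibration is good to about 2 mm. A picture is of the moment at which its call begins.
A pose or a line that the arm cannot do raises PlanningError and nothing moves.
- close_job(): hands the job in, once; it reports no verdict.
Trained networks look in the newest picture that a camera, given by its name, has taken for a name from the list of things; names that differ only in an ending like _2 or _b are one class to them, and where a whole thing is asked for, a point or a joint stands for the part that bears it (a point fixed in the world has none). Each returns a list of dicts, best first, with "conf" (0 to 1); they miss things now and then, are a little off and sometimes report something else, mostly with a low value. They report only what shows in the picture. A call takes as long as a camera call.
- spot_in(camera, query): "xy" ([column, row] in pixels, amid what is visible of it).
- silhouettes(camera, query): "region" (420x560 bool, what is visible of it) and "xy" ([column, row] in pixels, amid what is visible of it).
Readings, each from a call of its own:
- current_clock(): time.
- current_joint_pos(): joint angles.
- current_qvel(): joint speeds.
- current_joint_torque(): joint torques, N m.
- current_position(): TCP position.
- current_orientation(): TCP orientation.
- current_force(): force on the tool from outside, world axes, zero at the start.
- current_torque(): the same for the moment, N m.
- current_finger_gap(): finger opening in m.
Only numpy, scipy, OpenCV 4.12 (cv2) and the standard library are available. Lean on these libraries where they do the work, as an engineer would, in place of code of your own. Each camera call takes 0.05 s, during which the arm holds its last target.

TASK

The hold-down clamp on the pine board has to come loose. The ratchet on its hex bolt is still set to tighten: first flip the orange-tipped direction lever all the way over to the green-dot (loosen) side, then swing the ratchet handle counterclockwise, seen from above, by about a sixth of a turn (60 degrees) so that the bolt comes round with it. Leave the lever on the loosen side, and leave the ratchet on the bolt.

Things in the scene. Friction and masses are not known exactly. Their poses are not given: they have to be found in the camera images.
- clamp: Fixed hold-down clamp: grey strap (top z 34) pressing on a pine board 120x180x24. Origin on the bench under the vertical bolt axis, z up, +x from bolt to board (board at x 30..150, y -90..90). On its bolt: socket, then a steel ratchet, head 40 across, z 66..84. At ratchet 0 the handle lies along -x at y 0: a round level rubber grip 22 thick, centre line z 75, from 92 to 190 off the axis.
- ratchet (a joint): Swing of the ratchet handle about the bolt axis (z of clamp), rad. 0 at the start is a stop: it cannot go negative (clockwise). Positive is counterclockwise from above: the handle points along the clamp's -x turned by this angle; stop at 1.4. Turning the bolt takes about 0.5 N m (4 N at 140 mm from the axis); the handle stays where left.
- lever (a joint): Lever on the ratchet, rad, stops at -0.5 and 0.5. Pivot on the handle's line 32 from the bolt axis; it points along the handle, orange tab (8 wide, 10 long, z 85..105) 30 from the pivot, over a dark plate 50 wide, top z 84. Starts near -0.5 = tighten: tab toward the red dot (clamp's -y side at handle 0). Positive = loosen: green dot, clamp's +y side. Pushes over with 1.5 N, stays where left.
- bolt (a joint): Angle by which the hex bolt (yellow stripe on its 25 mm socket) has been loosened, rad; 0 is tight, as at the start; positive is counterclockwise from above. With the lever on the loosen side it follows the handle after about 0.1 rad of play; with the lever on the tighten side the handle swings idle and the bolt stays.

How it is judged:
By the outcome, as a careful person would: the job done as asked, in the order asked, and still so for the second after the job is handed in, with the robot touching nothing.
It also fails if it takes over 48 s, if anything falls off the work surface, if the arm or the gripper's body presses on something with over 40 N, if the wrist force passes 120 N, or if a joint passes its speed limit or range.

## Working session

There is one attempt and no reset: what is moved stays moved. The work goes in short steps, each a Python script; the robot and the scene stay as the last script left them, time stands still between calls to the robot, and variables do not carry over. Pictures are saved under pics/ and viewed, and the job is handed in when it is done.

```bash
ls; mkdir -p pics
python3 - <<'E'
from bench import *
import cv2,numpy as np
for n in ["scene","top"]:
    c=capture(n); cv2.imwrite(f"pics/{n}0.png",c["image"]); np.savez(f"{n}0.npz",**c)
    print(n,c["intrinsics"],c["k1"],c["R"],c["t"])
    for q in ["clamp","ratchet","lever","bolt"]:
        for s in spot_in(n,q)[:3]: print(q,s)
print(current_clock(),current_orientation())
E
```

```text
pics
scene [[487.93238312   0.         280.12265504]
 [  0.         487.93238312 207.82945213]
 [  0.           0.           1.        ]] -0.1115765290285237 [[ 0.90073194 -0.4342686  -0.00963081]
 [-0.290716   -0.58621409 -0.75619921]
 [ 0.32274786  0.68393261 -0.65427059]] [-0.48215952  0.25647432  0.65176887]
clamp {'xy': [281.8, 238.1], 'conf': 0.71}
ratchet {'xy': [268.7, 259.3], 'conf': 0.7}
lever {'xy': [277.9, 246.0], 'conf': 0.76}
top [[434.23948726   0.         285.62628277]
 [  0.         434.23948726 204.85418615]
 [  0.           0.           1.        ]] -0.05146399913965867 [[-0.00330884 -0.99928997  0.03753137]
 [-0.99028402 -0.00194327 -0.13904595]
 [ 0.13902016 -0.03762679 -0.98957446]] [0.07148658 0.58192681 0.79411376]
clamp {'xy': [293.0, 212.9], 'conf': 0.86}
ratchet {'xy': [349.5, 247.7], 'conf': 0.73}
lever {'xy': [339.5, 233.5], 'conf': 0.52}
0.5 [ 8.10383639e-01  5.85899607e-01 -8.67429541e-05  2.13782504e-05]
```

View pics/scene0.png

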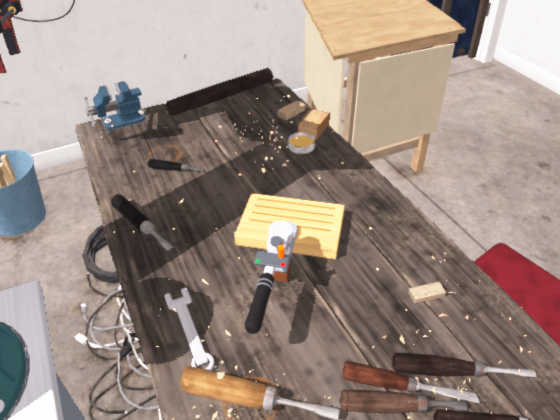

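View pics/top0.png

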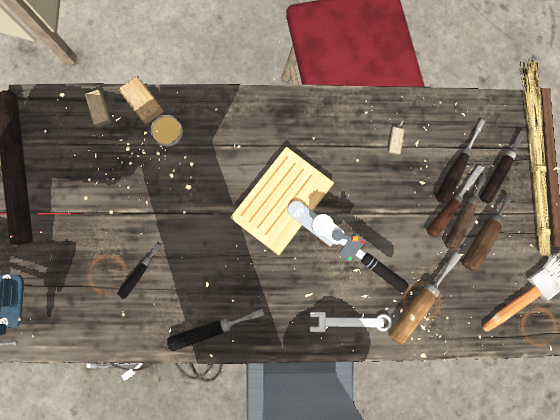

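The board and clamp are near the bench centre. In the top view the ratchet head is near (322,228), the lever plate near (352,247) and the black grip runs from (362,258) to (406,290). Next I'll measure with depth.

```bash
cat > h.py <<'E'
import numpy as np,cv2
def load(n): return dict(np.load(n+".npz"))
def cloud(c):
    K=c["intrinsics"];k=float(c["k1"]);z=c["range_z"]
    v,u=np.mgrid[:z.shape[0],:z.shape[1]]
    p=np.stack([u,v],-1).reshape(-1,1,2).astype(float)
    s=cv2.undistortPoints(p,K,np.array([k,0,0,0,0.]))[:,0]
    X=np.c_[s,np.ones(len(s))]*z.reshape(-1,1)
    W=(X-c["t"])@c["R"]
    W[z.reshape(-1)==0]=np.nan
    return W.reshape(*z.shape,3)
def ray(c,uv):
    s=cv2.undistortPoints(np.array(uv,float).reshape(1,1,2),c["intrinsics"],np.array([float(c["k1"]),0,0,0,0]))[0,0]
    return c["R"].T@np.r_[s,1], -c["R"].T@c["t"]
def atz(c,uv,z):
    d,o=ray(c,uv); return o+d*(z-o[2])/d[2]
def proj(c,P):
    q=c["R"]@np.asarray(P,float)+c["t"]; s=q[:2]/q[2]; s=s*(1+float(c["k1"])*(s@s)); return c["intrinsics"][:2,:2]@s+c["intrinsics"][:2,2]
E
python3 - <<'E'
from h import *
for n,b in [("top0",(270,190,420,300)),("scene0",(225,180,355,340))]:
    c=load(n);W=cloud(c)
    x0,y0,x1,y1=b
    im=c["image"]; 
    k=5 if n=="top0" else 3.7
    cv2.imwrite(f"pics/{n}z.png",cv2.resize(im[y0:y1,x0:x1],None,fx=k,fy=k,interpolation=cv2.INTER_CUBIC))
    sub=W[y0:y1,x0:x1].reshape(-1,3); col=im[y0:y1,x0:x1].reshape(-1,3).astype(int)
    dark=(col.max(1)<70)&(sub[:,2]>.055)&(sub[:,2]<.095)
    P=sub[dark]; print(n,"dark",len(P))
    if len(P)>20:
        m=P[:,:2].mean(0);u,s,vt=np.linalg.svd(P[:,:2]-m);d=vt[0]; t=(P[:,:2]-m)@d
        print(m,d,t.min(),t.max(),np.degrees(np.arctan2(d[1],d[0])),P[:,2].max(),"ends",m+d*t.min(),m+d*t.max())
    B,G,R=col.T
    for nm,mk in [("orange",(R>200)&(G>90)&(G<170)&(B<60)),("red",(R>180)&(G<70)&(B<70)),("green",(G>140)&(R<90)&(B<120)),("white",(col.min(1)>200)&(sub[:,2]>.05))]:
        mk=mk&(sub[:,2]>.06)
        if mk.sum(): print(nm,mk.sum(),np.median(sub[mk],0),sub[mk].min(0),sub[mk].max(0))
    for nm,lo,hi in [("strap",.03,.04),("board",.021,.027)]:
        mk=(sub[:,2]>lo)&(sub[:,2]<hi); print(nm,mk.sum(),np.median(sub[mk],0))
    wood=(W[...,2]>.019)&(W[...,2]<.029)&(W[...,0]>.3)&(W[...,0]<.9)
    wood&=(im[...,2]>180)&(im[...,0]<190)
    wood=cv2.morphologyEx(wood.astype(np.uint8),cv2.MORPH_OPEN,np.ones((3,3)))
    nl,l,st,ce=cv2.connectedComponentsWithStats(wood); i=1+np.argmax(st[1:,4]); Q=W[l==i][:,:2]
    print("board",cv2.minAreaRect((Q*1000).astype(np.float32)))
E
```

```text
top0 dark 559
[ 0.45181248 -0.10683595] [-0.61384641 -0.78942548] -0.04993677812563328 0.045798373626616234 -127.8681459339204 0.09125140772770093 ends [ 0.48246599 -0.06741458] [ 0.42369931 -0.14299035]
orange 1 [ 0.51078679 -0.04928728  0.10051015] [ 0.51078679 -0.04928728  0.10051015] [ 0.51078679 -0.04928728  0.10051015]
red 6 [ 0.50887172 -0.06490125  0.08601227] [ 0.50789904 -0.0667263   0.08377203] [ 0.50992546 -0.06294096  0.08783634]
white 560 [ 0.53183711 -0.00081838  0.08490514] [ 0.46669249 -0.084894    0.07078387] [0.55898912 0.02532903 0.08938051]
strap 557 [0.56462163 0.03746059 0.03511255]
board 1593 [0.56972114 0.0736886  0.02511931]
board ((596.0966796875, 104.37712860107422), (23.670955657958984, 144.58531188964844), 47.356876373291016)
scene0 dark 734
[ 0.44632394 -0.11841217] [-0.62285266 -0.78233916] -0.05858446285606745 0.03537988530536913 -128.52475117851188 0.08761083124298776 ends [ 0.48281343 -0.07257925] [ 0.42428748 -0.14609124]
orange 46 [ 0.51245608 -0.05277713  0.09609379] [ 0.50929873 -0.0552742   0.0865059 ] [ 0.51614336 -0.04499666  0.10493602]
red 9 [ 0.50919036 -0.06482811  0.08420979] [ 0.50704779 -0.06780701  0.08276888] [ 0.51108731 -0.06184543  0.08523793]
green 7 [ 0.4794287  -0.04176195  0.08407504] [ 0.47707677 -0.04497109  0.08203994] [ 0.48123694 -0.04020328  0.08564314]
white 509 [ 0.53291996 -0.00303275  0.08371134] [ 0.47967952 -0.07119029  0.0713222 ] [0.559442   0.02495856 0.09210544]
strap 170 [0.56115198 0.01132202 0.03338379]
board 3962 [0.6022306  0.0778571  0.02403366]
board ((594.4599609375, 77.018798828125), (123.91039276123047, 180.3264923095703), 52.275089263916016)
```

View pics/top0z.png

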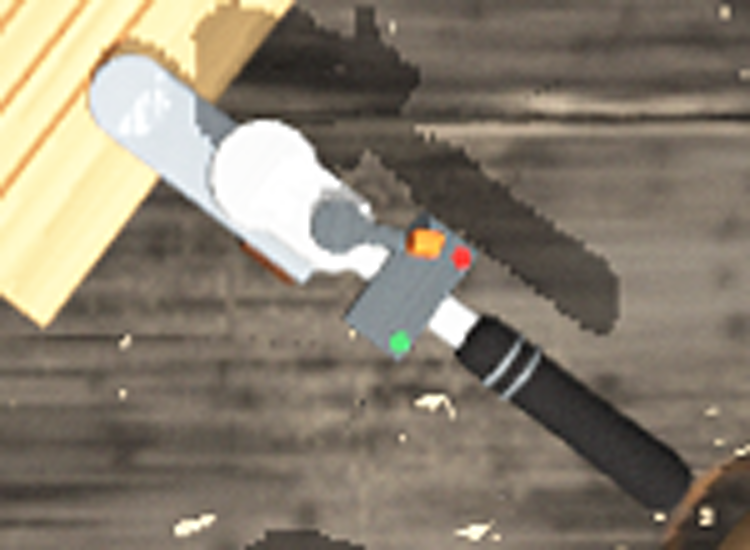

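View pics/scene0z.png

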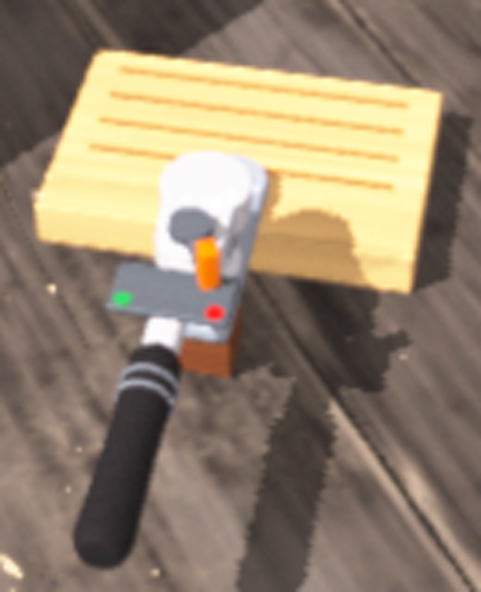

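Both cameras agree. The bolt axis is at about (0.540, 0.0055). The handle points along yaw 232°, and the tab sits near (0.513,-0.050) on the red side. I'll push the tab with shut fingers toward green, which presses the handle against its stop.

```bash
cat >> h.py <<'E'
B=np.array([.540,.0055]); YAW=np.radians(52.0)
def pose(al,yp,z,th=0.):
    """al: along handle dir off axis, yp: clamp +y side, handle turned by th"""
    a=YAW+th; d=-np.array([np.cos(a),np.sin(a)]); n=np.array([-np.sin(a),np.cos(a)])
    p=B+al*d+yp*n
    return [p[0],p[1],z],[np.cos(a/2),np.sin(a/2),0,0]
E
python3 - <<'E'
from h import *
for n in ("top0","scene0"):
    W=cloud(load(n)).reshape(-1,3); r=W[:,:2]-B; rad=np.hypot(*r.T); ang=(np.degrees(np.arctan2(r[:,1],r[:,0]))-232+180)%360-180
    for lo,hi in [(-25,-12),(12,40),(40,80),(80,100)]:
        m=(rad>.08)&(rad<.22)&(ang>lo)&(ang<hi); print(n,lo,hi,np.nanpercentile(W[m,2],[50,99,100]))
    print(proj(load(n),[*B,.084]))
from bench import *
for a in [(.06,-.045,.16,0),(.06,-.045,.09,0),(.06,0,.09,0),(.14,.04,.062,0),(.14,.02,.062,1.1)]:
    print(inverse_kinematics(*pose(*a)))
E
```

```text
top0 -25 -12 [0.00022096 0.01098569 0.08578267]
top0 12 40 [0.00092959 0.00503957 0.08552309]
top0 40 80 [0.0006471  0.00425103 0.00630038]
top0 80 100 [0.00074288 0.00840334 0.01533827]
[322.82744026 224.45151772]
scene0 -25 -12 [-0.00138874  0.00952036  0.08437489]
scene0 12 40 [-0.00093775  0.00177543  0.08465259]
scene0 40 80 [-0.00139767  0.00129747  0.02171286]
scene0 80 100 [-0.00142532  0.00865041  0.01494488]
[280.77632712 228.4437059 ]
[-2.55555284e-01  3.44454850e-01  1.70818053e+00 -4.44089210e-16
  1.08895727e+00 -1.16312649e+00]
[-2.55555284e-01  4.35906207e-01  1.77550149e+00 -4.44089210e-16
  9.30184954e-01 -1.16312649e+00]
[-2.19781952e-01  3.92021232e-01  1.85880832e+00 -4.44089210e-16
  8.90763098e-01 -1.12735316e+00]
[-3.48660548e-01  3.57983245e-01  2.04199134e+00 -4.44089210e-16
  7.41618072e-01 -1.25623176e+00]
[-3.35765771e-01  5.33890003e-01  1.67787770e+00 -4.44089210e-16
  9.29824946e-01 -2.34333698e+00]
```

The sweep is clear and the reprojected bolt axis lands on the head. Next is the lever push.

```bash
python3 - <<'E'
from h import *
from bench import *
move_gripper(0.0)
move_ptp(*pose(.06,-.045,.16))
servo_line(pose(.06,-.045,.090)[0],rate=.1)
print(current_clock(),current_force())
print(servo_line(pose(.06,-.022,.090)[0],rate=.06,contact_N=8),current_force())
hit=servo_line(pose(.06,.004,.090)[0],rate=.025,contact_N=8)
p=np.array(current_position())[:2]-B
print(hit,current_force(),"yp",p@[-np.sin(YAW),np.cos(YAW)],"al",-p@[np.cos(YAW),np.sin(YAW)])
servo_line(pose(.06,-.03,.090)[0],rate=.1)
servo_line(pose(.06,-.03,.15)[0],rate=.15)
print(current_clock())
for n in ["top","scene"]:
    c=capture(n); np.savez(n+"1.npz",**c); cv2.imwrite(f"pics/{n}1.png",c["image"])
    print(spot_in(n,"lever")[:2])
E
python3 - <<'E'
from h import *
a=load("top1")["image"][190:300,270:420];b=load("scene1")["image"][190:300,215:365]
cv2.imwrite("pics/z1.png",cv2.resize(np.vstack([a,b]),None,fx=2.7,fy=2.7,interpolation=cv2.INTER_CUBIC))
E
```

```text
5.2833 [-0.70696109  0.2085765   0.30831938]
True [-2.80409359 -4.27718149  2.94778493]
True [-2.10076412 -3.07047219  1.3372682 ] yp -0.02167507690427969 al 0.06284798925595601
6.9333
[{'xy': [339.8, 235.5], 'conf': 0.52}]
[{'xy': [274.2, 249.0], 'conf': 0.74}]
```

View pics/z1.png

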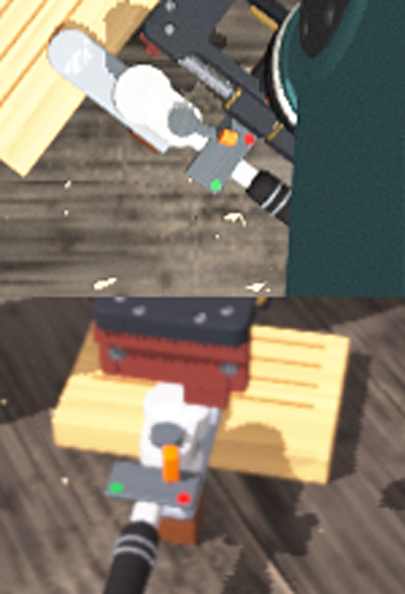

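The lever only moved part way: the tab (orange, about (228,138) in the crop) is still nearer red. The contact stop was tripped early by the impact transient. I'll push further in small steps and log position and force.

Run:
```python
from h import *
from bench import *
servo_line(pose(.06,-.03,.090)[0],rate=.1)
sleep(.2)
n=np.array([-np.sin(YAW),np.cos(YAW)])
f0=np.array(current_force());print(current_clock(),f0)
for yp in np.arange(-.026,.0061,.002):
    h=servo_line(pose(.06,yp,.090)[0],rate=.02,contact_N=15)
    sleep(.05)
    f=np.array(current_force())-f0; p=np.array(current_position())[:2]-B
    print(round(yp,3),h,"f_n",round(float(f[:2]@n),2),"f_al",round(float(-f[:2]@[np.cos(YAW),np.sin(YAW)]),2),"fz",round(float(f[2]),2),"yp",round(float(p@n),4))
    if h or f[:2]@n<-10: break
print(current_clock())
for m in ["top","scene"]:
    c=capture(m); np.savez(m+"2.npz",**c)
a=load("top2")["image"][190:300,270:420];b=load("scene2")["image"][190:300,215:365]
cv2.imwrite("pics/z2.png",cv2.resize(np.vstack([a,b]),None,fx=2.7,fy=2.7,interpolation=cv2.INTER_CUBIC))
```

```text
8.0833 [-0.13657178  0.34181078 -0.50985299]
-0.026 False f_n -0.25 f_al 0.74 fz 0.74 yp -0.0259
-0.024 False f_n -1.35 f_al 1.32 fz 1.51 yp -0.0242
-0.022 False f_n -1.26 f_al 0.54 fz 1.58 yp -0.022
-0.02 False f_n -2.26 f_al 0.61 fz 1.06 yp -0.0197
-0.018 False f_n -1.2 f_al 1.36 fz 0.44 yp -0.0177
-0.016 False f_n -0.83 f_al 0.28 fz 1.24 yp -0.0157
-0.014 False f_n -1.95 f_al 1.48 fz -0.03 yp -0.0139
-0.012 False f_n -1.39 f_al 1.22 fz 1.52 yp -0.0119
-0.01 False f_n -1.15 f_al 0.05 fz 1.07 yp -0.0098
-0.008 False f_n -1.09 f_al 0.29 fz 0.26 yp -0.0079
-0.006 False f_n -2.15 f_al -0.47 fz 0.75 yp -0.006
-0.004 False f_n -2.27 f_al -2.12 fz 1.08 yp -0.0041
-0.002 False f_n -2.51 f_al -2.41 fz 1.19 yp -0.0022
-0.0 False f_n -6.28 f_al -1.56 fz -1.47 yp -0.0017
0.002 False f_n -10.58 f_al 0.48 fz -4.25 yp -0.0014
12.6833
```

View pics/z2.png

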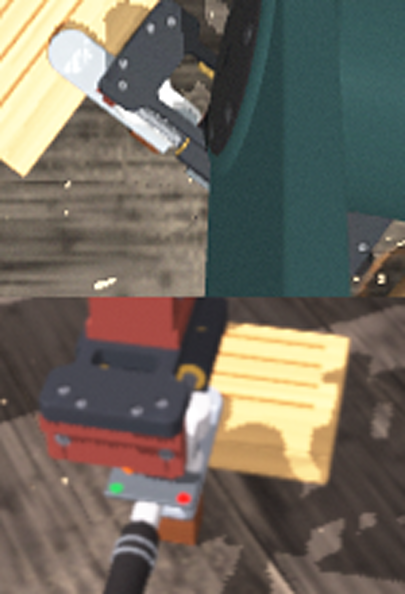

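The hard stop came at yp = -1.5 mm, exactly where geometry puts a fully flipped lever. I'll back off, check with a picture, then push the grip round from its +y side.

Run:
```python
from h import *
from bench import *
servo_line(pose(.06,-.03,.090)[0],rate=.12)
servo_line(pose(.06,-.03,.14)[0],rate=.2)
move_ptp(*pose(.14,.045,.14))
for m in ["top","scene"]:
    c=capture(m); np.savez(m+"3.npz",**c); print(spot_in(m,"lever")[:1])
a=load("top3")["image"][190:300,270:420];b=load("scene3")["image"][190:300,215:365]
cv2.imwrite("pics/z3.png",cv2.resize(np.vstack([a,b]),None,fx=2.7,fy=2.7,interpolation=cv2.INTER_CUBIC))
W=cloud(load("scene3"));im=load("scene3")["image"].astype(int)
m=(im[...,2]>200)&(im[...,1]>90)&(im[...,1]<170)&(im[...,0]<60)&(W[...,2]>.084)&(W[...,2]<.11)&(np.hypot(W[...,0]-B[0],W[...,1]-B[1])<.1)
p=np.median(W[m],0); r=p[:2]-B; print(m.sum(),p,"al",-r@[np.cos(YAW),np.sin(YAW)],"yp",r@[-np.sin(YAW),np.cos(YAW)])
print(current_clock())
```

```text
[{'xy': [339.8, 235.9], 'conf': 0.73}]
[{'xy': [266.3, 248.0], 'conf': 0.6}]
47 [ 0.49024445 -0.03533837  0.09690993] al 0.06281365263173998 yp 0.014065293345372376
14.3167
```

View pics/z3.png

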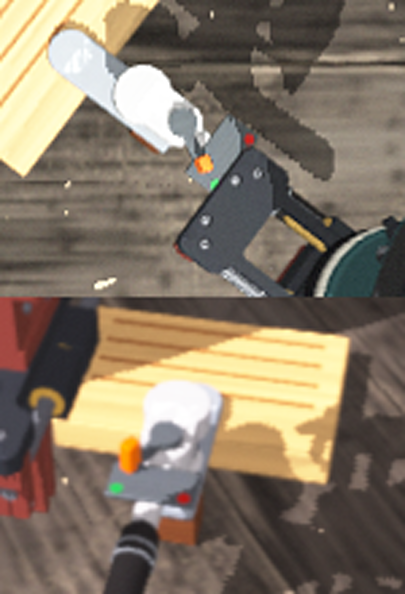

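The tab is now on the green side (crop (205,163) top, (130,455) scene). Its measured offset is +14.1 mm, against 14.4 mm for a full flip. Now the swing.

Run:
```python
from h import *
from bench import *
servo_line(pose(.14,.045,.062)[0],rate=.12)
print(current_clock(),current_force())
servo_line(pose(.14,.024,.062)[0],rate=.06)
f0=np.array(current_force())
T=1.09
for th in np.linspace(0,T,10):
    servo_line(*pose(.14,.0205,.062,th),rate=.05)
    f=np.array(current_force())-f0; print(round(th,2),f.round(1),round(current_clock(),2))
    if np.linalg.norm(f)>25: print("stop");break
sleep(.1)
servo_line(pose(.14,.05,.062,th)[0],rate=.12)
servo_line(pose(.14,.05,.16,th)[0],rate=.2)
move_ptp(*pose(.20,.14,.2,th))
for m in ["top","scene"]:
    c=capture(m); np.savez(m+"4.npz",**c); print(spot_in(m,"lever")[:1],spot_in(m,"bolt")[:1])
    W=cloud(c);im=c["image"].astype(int); r=W[...,:2]-B; rad=np.hypot(r[...,0],r[...,1])
    g=(im.max(-1)<80)&(W[...,2]>.06)&(W[...,2]<.09)&(rad>.095)&(rad<.195)
    ang=np.degrees(np.arctan2(r[g][:,1],r[g][:,0])); print(m,g.sum(),"handle turned",(np.median(ang)-232)%360)
    o=(im[...,2]>190)&(im[...,1]>80)&(im[...,1]<170)&(im[...,0]<70)&(W[...,2]>.084)&(W[...,2]<.11)&(rad<.1)
    if o.any(): print("tab",o.sum(),np.median(W[o],0))
print(current_clock())
cv2.imwrite("pics/z4.png",cv2.resize(np.vstack([load("top4")["image"][180:300,270:420],load("scene4")["image"][180:300,215:365]]),None,fx=2.5,fy=2.5,interpolation=cv2.INTER_CUBIC))
```

```text
15.1167 [0.29623466 0.73935534 0.16145637]
0.0 [ 0.1 -1.   0.4] 15.87
0.12 [0.4 1.2 0. ] 16.36
0.24 [-0.5  1.5 -1.8] 16.85
0.36 [-0.4  1.7 -0.9] 17.34
0.48 [-1.1  0.5 -1.1] 17.83
0.61 [-1.   0.4 -1.2] 18.32
0.73 [-1.1  1.7 -0.7] 18.82
0.85 [-1.1  0.9 -0.6] 19.31
0.97 [-2.3  1.3 -0.3] 19.8
1.09 [-1.6 -0.1 -0.2] 20.29
[{'xy': [345.0, 214.8], 'conf': 0.64}] []
top 523 handle turned 59.927666797927486
tab 9 [ 0.54763971 -0.05198684  0.10543483]
[] [{'xy': [283.4, 252.0], 'conf': 0.52}]
scene 451 handle turned 57.83125197444224
tab 26 [ 0.54483827 -0.05658612  0.09432561]
22.2583
```

View pics/z4.png

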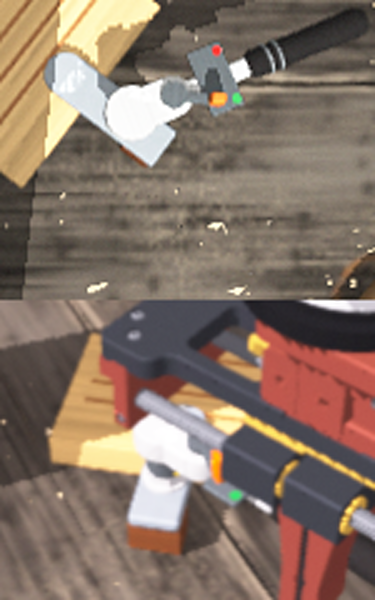

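The handle is now at about 60° and the tab is still at green, but the arm blocks the scene view and the pushing force was low. I'll move clear to check the bolt stripe.

Run:
```python
from h import *
from bench import *
move_ptp([.25,.45,.25],current_orientation())
for m in ["top","scene"]:
    c=capture(m); np.savez(m+"5.npz",**c); print(m,spot_in(m,"bolt")[:1])
    W=cloud(c);im=c["image"].astype(int); r=W[...,:2]-B; rad=np.hypot(r[...,0],r[...,1])
    g=(im.max(-1)<80)&(W[...,2]>.06)&(W[...,2]<.09)&(rad>.095)&(rad<.195)
    P=W[g][:,:2]; d=cv2.fitLine(P.astype(np.float32),cv2.DIST_HUBER,0,1e-4,1e-4)[:2,0]
    ang=np.degrees(np.arctan2(r[g][:,1],r[g][:,0])); print(g.sum(),"turned",(np.median(ang)-232)%360,"line dir",(np.degrees(np.arctan2(d[1],d[0]))-232)%180)
    o=(im[...,2]>190)&(im[...,1]>80)&(im[...,1]<170)&(im[...,0]<70)&(W[...,2]>.084)&(W[...,2]<.11)&(rad<.1)
    if o.any(): print("tab",o.sum(),np.median(W[o],0))
print(current_clock())
a=load("scene0")["image"][205:295,235:325];b=load("scene5")["image"][205:295,235:325]
cv2.imwrite("pics/z5.png",cv2.resize(np.hstack([a,b]),None,fx=4.4,fy=4.4,interpolation=cv2.INTER_CUBIC))
```

```text
top []
513 turned 59.92158190239536 line dir 59.81079
tab 4 [ 0.54998103 -0.04935609  0.10777757]
scene [{'xy': [281.5, 251.5], 'conf': 0.56}]
826 turned 57.4192968415465 line dir 60.15442
tab 49 [ 0.5460907  -0.05785606  0.09419203]
25.0417
```

View pics/z5.png

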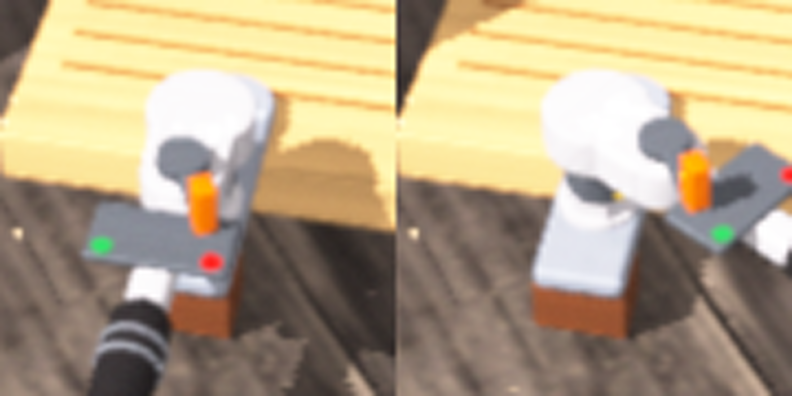

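A yellow stripe shows on the socket at about (285,249) in scene. I'll compute its bearing.

Run:
```python
from h import *
for n in ("scene0","scene5"):
    c=load(n); im=c["image"].astype(int)
    s=im[235:265,265:310]; y=(s[...,2]-s[...,0]>60)&(s[...,1]-s[...,0]>40)
    W=cloud(c)
    for v,u in np.argwhere(y):
        v+=235;u+=265
        d,o=ray(c,(u,v)); q=o[:2]-B; A=d[:2]@d[:2];b=q@d[:2];C=q@q-.0125**2; D=b*b-A*C
        if D<0: continue
        t=(-b-D**.5)/A; p=o+d*t
        if .02<p[2]<.07: print(n,u,v,im[v,u],p.round(4),"bearing-232:",round((np.degrees(np.arctan2(*(p[:2]-B)[::-1]))-232+180)%360-180,1),"rangeP",W[v,u].round(3))
```

```text
scene0 280 244 [ 80 122 208] [ 0.5333 -0.0051  0.0615] bearing-232: 5.6 rangeP [ 0.521 -0.032  0.091]
scene0 281 244 [ 65 126 229] [ 0.5347 -0.0058  0.0616] bearing-232: 12.9 rangeP [ 0.516 -0.045  0.105]
scene0 282 244 [ 95 144 233] [ 0.5362 -0.0064  0.0615] bearing-232: 20.3 rangeP [ 0.517 -0.046  0.105]
scene0 278 245 [ 93 160 249] [ 0.5307 -0.0029  0.0585] bearing-232: -9.8 rangeP [ 0.512 -0.044  0.104]
scene0 279 245 [ 52 163 254] [ 0.532  -0.0041  0.059 ] bearing-232: -2.0 rangeP [ 0.513 -0.045  0.105]
scene0 280 245 [ 31 162 254] [ 0.5333 -0.005   0.0593] bearing-232: 5.5 rangeP [ 0.514 -0.045  0.104]
scene0 281 245 [ 21 161 254] [ 0.5347 -0.0058  0.0593] bearing-232: 12.9 rangeP [ 0.516 -0.045  0.103]
scene0 282 245 [ 67 162 253] [ 0.5362 -0.0064  0.0592] bearing-232: 20.2 rangeP [ 0.517 -0.047  0.105]
scene0 278 246 [ 68 166 254] [ 0.5307 -0.0029  0.0562] bearing-232: -9.9 rangeP [ 0.511 -0.044  0.103]
scene0 279 246 [  0 181 255] [ 0.5319 -0.0041  0.0567] bearing-232: -2.1 rangeP [ 0.512 -0.048  0.105]
scene0 280 246 [  0 177 255] [ 0.5333 -0.005   0.057 ] bearing-232: 5.4 
[... 6330 characters left out ...]
 136 250] [ 0.5331 -0.0049  0.0313] bearing-232: 4.2 rangeP [ 0.511 -0.053  0.087]
scene0 281 257 [ 34 122 243] [ 0.5345 -0.0057  0.0314] bearing-232: 11.8 rangeP [ 0.512 -0.053  0.087]
scene0 282 257 [ 44 111 228] [ 0.536  -0.0063  0.0313] bearing-232: 19.3 rangeP [ 0.513 -0.054  0.087]
scene0 283 257 [ 59 100 184] [ 0.5376 -0.0068  0.0309] bearing-232: 27.0 rangeP [ 0.515 -0.054  0.086]
scene5 284 249 [ 85 136 157] [ 0.5394 -0.007   0.0491] bearing-232: 35.3 rangeP [ 0.539 -0.007  0.049]
scene5 285 249 [ 94 189 220] [ 0.5412 -0.0069  0.0482] bearing-232: 43.7 rangeP [ 0.541 -0.007  0.048]
scene5 286 249 [163 213 232] [ 0.5432 -0.0066  0.047 ] bearing-232: 53.0 rangeP [ 0.543 -0.007  0.048]
```

The visible stripe is on the socket surface (its depth reading matches the cylinder) at a bearing of about 44°, partly occluded. The play leaves the bolt about 6° behind the handle, so I'll nudge the handle to about 64°. That puts both near 60° and shows directly whether the stripe moves with it.

Run:
```python
from h import *
from bench import *
th=1.16
move_ptp(*pose(.14,.06,.15,1.0))
servo_line(pose(.14,.06,.062,1.0)[0],rate=.15)
f0=np.array(current_force())
servo_line(*pose(.14,.0255,.062,1.09),rate=.08)
for t in (1.09,1.125,th):
    servo_line(*pose(.14,.0205,.062,t),rate=.04); print((np.array(current_force())-f0).round(1))
servo_line(pose(.14,.05,.062,th)[0],rate=.12)
servo_line(pose(.14,.05,.16,th)[0],rate=.2)
move_ptp([.25,.45,.25],current_orientation())
for m in ["top","scene"]:
    c=capture(m); np.savez(m+"6.npz",**c)
    W=cloud(c);im=c["image"].astype(int); r=W[...,:2]-B; rad=np.hypot(r[...,0],r[...,1])
    g=(im.max(-1)<80)&(W[...,2]>.06)&(W[...,2]<.09)&(rad>.095)&(rad<.195)
    d=cv2.fitLine(W[g][:,:2].astype(np.float32),cv2.DIST_HUBER,0,1e-4,1e-4)[:2,0]
    print(m,"line dir",(np.degrees(np.arctan2(d[1],d[0]))-232)%180)
    o=(im[...,2]>190)&(im[...,1]>80)&(im[...,1]<170)&(im[...,0]<70)&(W[...,2]>.084)&(W[...,2]<.11)&(rad<.1)
    if o.any(): print("tab",np.median(W[o],0))
print(current_clock())
for k in "56": print(load("scene"+k)["image"][248:252,282:290].tolist())
L=[load("scene"+k)["image"][205:285,250:320] for k in "56"]
cv2.imwrite("pics/z6.png",cv2.resize(np.hstack(L),None,fx=5.6,fy=5.6,interpolation=cv2.INTER_CUBIC))
```

```text
[-2.5 -3.6 -1.8]
[-1.5 -2.8 -1.5]
[-1.4 -2.7 -1.2]
top line dir 63.03235
tab [ 0.55471751 -0.04962629  0.10435263]
scene line dir 63.58252
tab [ 0.55033438 -0.05706635  0.09564869]
33.25
[[[101, 93, 91], [105, 101, 102], [131, 146, 157], [177, 205, 221], [232, 239, 245], [249, 248, 250], [246, 245, 247], [245, 243, 246]], [[100, 93, 91], [93, 93, 95], [85, 136, 157], [94, 189, 220], [163, 213, 232], [227, 231, 236], [239, 238, 241], [243, 240, 243]], [[109, 103, 102], [105, 100, 101], [108, 126, 138], [129, 167, 187], [157, 180, 197], [188, 191, 199], [209, 205, 211], [226, 223, 227]], [[164, 158, 162], [157, 151, 157], [160, 156, 162], [170, 168, 175], [176, 173, 181], [181, 177, 185], [186, 181, 187], [190, 184, 190]]]
[[[102, 93, 91], [95, 86, 85], [95, 96, 100], [100, 153, 177], [145, 210, 232], [215, 229, 237], [243, 241, 245], [249, 248, 250]], [[102, 94, 92], [96, 89, 87], [89, 91, 96], [75, 142, 170], [86, 188, 222], [154, 192, 211], [211, 209, 216], [232, 229, 233]], [[113, 106, 106], [116, 109, 110], [116, 114, 118], [130, 147, 160], [148, 176, 194], [166, 177, 188], [184, 179, 186], [190, 185, 189]], [[186, 181, 186], [192, 187, 192], [163, 159, 164], [167, 164, 171], [175, 172, 180], [186, 182, 189], [192, 187, 193], [179, 172, 177]]]
```

View pics/z6.png

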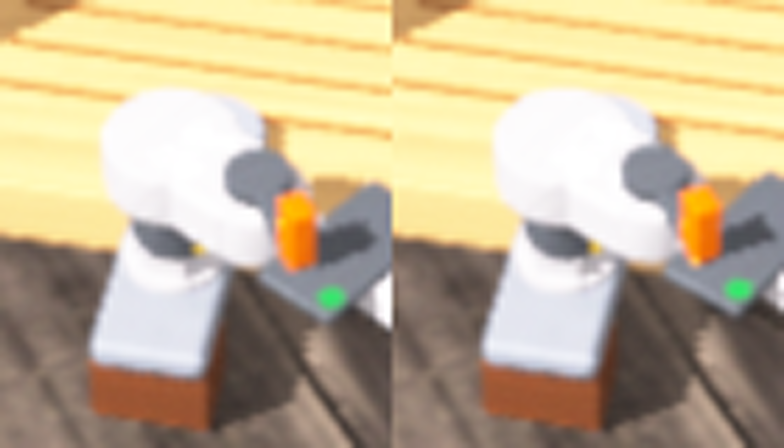

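The stripe edge moved right by nearly 1 px (about 4°) as the handle went from 60° to 63.5°, so the bolt follows. The tab is +17 mm on the green side of the handle line, and the arm is clear, so I'll hand in.

```bash
python3 -c "
from bench import *
print(close_job())"
```

```text
the job is handed in; nothing more can be done
None
```

The clamp bolt has been loosened. The lever is fully over on the green-dot side, and the handle has swung about 63° counterclockwise. I handed the job in with the ratchet still on the bolt and the arm clear, about 33 s into the 48 s allowed.

- **Lever:** My first push stopped early because the impact tripped the contact limit. I pushed again until it hit a hard stop of about 10 N. The tab then measured 14.1 mm to the green side, against 14.4 mm expected at full throw, and it was still on the green side after the swing.
- **Handle:** The first swing reached about 60°. I nudged it on to about 63° (63.0° from the top camera, 63.6° from the scene camera) to make up for the play before the bolt follows.
- **Bolt:** I did not measure its angle directly, because the yellow stripe was hidden at the start and only partly visible later. The stripe moved about 4° with the last 3.5° of handle travel, so the bolt is following. Allowing for the play, it should have turned about 57–58°.
- **Force:** The force I read during the first swing was only 1.5–2.5 N, less than the expected 4 N. During the final nudge it was about 3–4 N.

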